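Lock the bed of a block-printing jig

ROBOT

A 6-joint arm with a two-finger parallel gripper is mounted at the origin on the work surface. World frame = base frame: x ahead of the robot, y to its left, z up, the work surface at z = 0. Lengths are in m, angles in rad, forces in N, time in s.
With the tool pointing down it reaches from about 0.375 to 0.975 m from the base axis. Payload 3.8 kg.
Tool frame: the origin (TCP) lies at the very end of the fingers, on their centre line; the grasp point (between the pads) lies 19 mm behind it; z points along the fingers, y is the line along which they close (so a half turn about z gives the same grasp; the last joint's range is limited). The gripper opens to 88 mm and grips with 3 to 60 N. Pads are 18 mm wide; open, the fingers measure 123 mm over their backs; the gripper's body (75 mm by 187 mm) begins 45 mm behind the grasp point.
Start: joints at [-1.271, 0.264, 1.604, -0, 1.274, -0.037], TCP at [0.223, -0.637, 0.239] pointing down, gripper open.
Joint ranges: [-2.63, 2.63], [-0.94, 2.18], [0.31, 2.57], [-1.31, 4.45], [0, 2.66], [-2.55, 2.55]. Speed limits (rad/s): [2.57, 2.57, 3.14, 3.14, 3.14, 3.14].

INTERFACE

Orientations are given as [roll, pitch, yaw] about the fixed x, y, z axes, in that order (R = Rz(yaw) Ry(pitch) Rx(roll)).
In Python, from station import monitor, viewer, workorder gives the robot as it stands.
- The arm moves only by the tool servo_tool, never from a script. Its arguments are lists of equal length, an entry for each row: "xyz": the shift along the tool's x, y, z scaled (see below), a list of three; "rot": the turn, a rotation vector about the tool's x, y, z scaled (see below), a list of three. In form: {"xyz": [[dx, dy, dz], ...], "rot": [[ax, ay, az], ...]}. A call has 1 to 12 rows; each row shifts and turns the commanded pose from where the row before left it, along the tool's axes as they then stand; what a row does not reach is not made up. The controller multiplies each number of a shift by 0.3 m and each number of a turn by pi/2 rad. A row lasts 1/8 s, in which the tool goes at most 62.5 mm and 10.7 degrees, less where a joint would pass 70% of its speed; a pose out of reach is approached as far as the arm can. A call with a number of a shift or a turn outside -1 to 1 is refused whole. A call with a gripper value outside its range is refused whole. "fingers" is the opening, from -1 (shut) to 1 (fully open), set as the call begins (left out, the last holds). The fingers move at their own pace and stop on an object; the grip force is fixed at half the most. Time passes only in rows, so rows that do not move let the fingers close. It gives the time, the measured TCP pose, the force, the opening and the grip force at its end, in the units of the state.
- monitor.read_state(): the state, without advancing time (a new reading comes with each control period).
- viewer.capture(name): name is "side" or "top"; returns (picture, depth): 480x640x3 uint8, red, green, blue; 480x640 float32, m along the optical axis (not along the pixel's ray), 0 where there is no reading.
- viewer.calibration(name): a dict with "K" (3x3 intrinsics, pixels), "T" (4x4, takes a point from camera to world coordinates). Camera axes: x right, y up, looking along -z (the intrinsics and any distortion apply to the point x, -y, -z); pixel columns grow to the right and rows downward; lengths in m; the calibration is good to about 2 mm. A picture is of the moment at which its call begins. calibration takes no time and is no camera call.
- workorder.sign_off(): hands the job in; it is judged then, once.
The state is a dict: "clock": time; "joint_pos": joint angles; "joint_vel": joint speeds; "effort": joint torques, N m; "ee_pos": TCP position; "eef_rot": TCP orientation; "ft_force": force on the tool from outside, world axes, zero at the start; "ft_torque": the same for the moment, N m; "finger_gap": finger opening in m; "grasp_force": force on a finger pad.
Only numpy, scipy, OpenCV 4.12 (cv2) and the standard library are available. Lean on these libraries where they do the work, as an engineer would, in place of code of your own. Each camera call takes 0.05 s, during which the arm holds its last target. There are 200 camera calls.

TASK

Lock the sliding bed of the print jig: push the bed along by its red handle until the upright locating pin drops into the bed's hidden hole, then press the pin fully home by its black head. Finally swing the orange cover over the pin and press it shut until its catch holds it. Leave everything else on the table where it is.

Things in the scene. Friction and masses are not known exactly. Their poses are not given: they have to be found in the camera images.
- jig: print jig, fixed: plywood base 280 x 400 x 10 mm (its x, y). Origin: centre of its underside; x away from the robot, y along the bed's slide. Grey pillar behind (x 90 to 130, y -32 to 32 mm, 120 high); from it an arm reaches over the bed to x 12 mm, 58 to 78 mm above the table; a flat black guard runs from it along -y. The white bed is 230 mm long in y, spans x -130 to 85 mm, top 50 mm high
- bed (a joint): travel of the sliding bed along the jig's +y (m, 0 to 0.125), 0 to 0.03 at the start; needs about 3 N, stays where left. A brass strip in the bed under the collar has the 14 mm hole for the pin, hidden by a fixed black guard and hand-set: it comes under the pin somewhere from 0.065 to 0.095 and is found by feel. Over about 20 mm/s it may slip past; the dropped pin stops the bed
- bed_handle (a point): centre of the top of the red upright handle on the bed: 50 mm along the jig's x, 16 mm thick along its y, 55 mm tall above the bed (top 105 mm above the table). Push its -y face towards +y
- pin: locating pin, loose, upright in the collar: steel shank 10 mm thick, 89 mm long; black head 32 mm across, 16 mm thick. Origin: centre of its foot, z up. At the start the foot rests on the bed, 50 mm above the table (head top 155). Over the hole it drops 12 mm by itself; the other 22 mm take about 8 N, until the head sits on the collar (foot 16, head top 121 mm above the table)
- guide (a point): centre of the top of the square brass guide collar (36 mm wide, 105 mm above the table), on the pin's axis, 50 mm in +x from the jig's origin. 20 to 37 mm in front of it (towards the robot) stands the cover's dark catch post, 118 mm high, 30 mm wide
- cover (a joint): angle of the orange hinged cover (rad): 0 shut over the pin's head, 1.6 to 1.9 at the start (standing open beyond the pin); the stiff hinge stays where left. Near 0.06 its front meets a sprung catch; about 10 N on the lip snaps it past, down to 0. It cannot shut while the pin stands proud
- cover_hinge (a point): the cover's hinge axis (along the jig's y), 127 mm above the table, 68 mm beyond the pin's axis; its z is the cover's outer normal, -x runs from hinge to lip. Cover 64 mm wide (y), 8 mm thick, reaching 114 mm from the hinge; shut, its outer face is 135 mm above the table
- cover_lip (a point): point on the middle of the cover's outer face, 98 mm from the hinge, the place to press it shut
- weight: small brass register weight, disc 42 mm across, 44 mm high, standing on the jig's base board behind the bed; origin at the centre of its underside; a bystander, not to be moved
- ink_tin: red-labelled ink tin, 72 mm across, 95 mm high, beside the jig; origin at the centre of its underside; a bystander, not to be moved
- brayer: ink roller: wooden handle 110 mm long (along its x) and a black roller 110 mm wide, 40 mm high, lying beside the jig; origin at the centre of its underside; a bystander, not to be moved
- brush_cup: white cup of brushes, 80 mm across, 190 mm high with the brushes; origin at the centre of its underside; a bystander, not to be moved
- bottle: amber glass bottle, 64 mm across, 170 mm high; origin at the centre of its underside; a bystander, not to be moved
- knife: ink spatula lying flat, 200 mm long; origin at the centre of its underside; a bystander, not to be moved
- jar: yellow jar with white cap, 72 mm across, 85 mm high; origin at the centre of its underside; a bystander, not to be moved

How it is judged:
By the outcome, as a careful person would: the job done as asked, in the order asked, and still so for the second after the job is handed in, with the robot touching nothing.
It also fails if it takes over 61 s, if anything falls off the work surface, if the arm or the gripper's body presses on something with over 40 N, if the wrist force passes 120 N, or if a joint passes its speed limit or range.

## Working session

There is one attempt and no reset: what is moved stays moved. The work goes in short steps, Python scripts to look and compute and a tool call to move; the robot and the scene stay as the last step left them, time stands still between calls to the robot, and variables do not carry over. Pictures are saved under pics/ and viewed, at most 10 in all, crops included, and the job is handed in when it is done.

Besides the shell and the picture viewer there is one more tool, called by a JSON object that holds its "fn" and its "kwargs". servo_tool: Moves the arm, as the interface text tells. Its arguments: {"type":"object","properties":{"xyz":{"type":"array","items":{"type":"array","items":{"type":"number","minimum":-1,"maximum":1}}},"rot":{"type":"array","items":{"type":"array","items":{"type":"number","minimum":-1,"maximum":1}}},"fingers":{"type":"number"}},"required":["xyz","rot"]}

```bash
mkdir -p pics; cat > h.py <<'E'
import numpy as np, cv2
from station import monitor, viewer, workorder
def cap(n,f):
    p,d=viewer.capture(n); cv2.imwrite('pics/%s.png'%f,p[:,:,::-1]); np.savez('pics/%s.npz'%f,p=p,d=d); return p,d
def cloud(n,d):
    c=viewer.calibration(n);K=c['K'];T=c['T']
    v,u=np.mgrid[0:480,0:640]
    P=np.stack([(u-K[0,2])/K[0,0]*d,-(v-K[1,2])/K[1,1]*d,-d],-1)
    return P@T[:3,:3].T+T[:3,3]
E
python3 - <<'E'
from h import *
for n in ('top','side'):
    p,d=cap(n,n+'0'); c=viewer.calibration(n); print(n,{k:(np.round(v,3).tolist() if hasattr(v,'shape') else v) for k,v in c.items()})
s=monitor.read_state(); print(s)
E
```

```text
top {'K': [[507.867, 0.0, 314.391], [0.0, 507.867, 235.793], [0.0, 0.0, 1.0]], 'T': [[0.016, 0.993, -0.117, 0.385], [-1.0, 0.015, -0.013, -0.007], [-0.012, 0.117, 0.993, 1.393], [0.0, 0.0, 0.0, 1.0]]}
side {'K': [[616.739, 0.0, 321.854], [0.0, 616.739, 232.91], [0.0, 0.0, 1.0]], 'T': [[-0.766, 0.386, -0.513, -0.193], [-0.642, -0.468, 0.607, 0.859], [-0.006, 0.795, 0.607, 0.967], [0.0, 0.0, 0.0, 1.0]]}
{'clock': 0.1, 'joint_pos': array([-1.27090842e+00,  2.64648623e-01,  1.60521613e+00,  3.26571305e-05,
        1.27368296e+00, -3.68778442e-02]), 'joint_vel': array([ 0.0011682 , -0.00138825, -0.00143713,  0.00072709,  0.00090534,
        0.00102422]), 'effort': array([ 2.58870441e-04, -5.03620291e+01, -3.58070862e+01,  7.30973133e-02,
        2.33816996e-02, -7.01325803e-05]), 'ee_pos': array([ 0.22288169, -0.63647739,  0.23754367]), 'eef_rot': array([-3.13964007e+00, -1.03268480e-04,  3.36756054e-01]), 'ft_force': array([-0.18848839, -0.50766655, -0.72833876]), 'ft_torque': array([ 0.03870411, -0.08346371,  0.02120711]), 'grasp_force': 0.0, 'finger_gap': 0.08786139048003962}
```

View pics/top0.png

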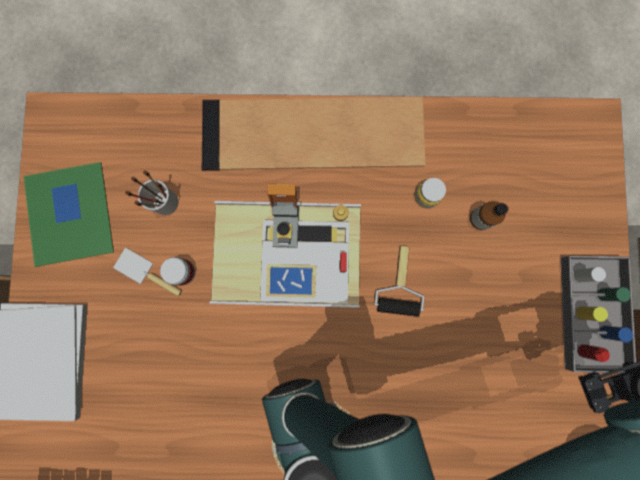

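View pics/side0.png

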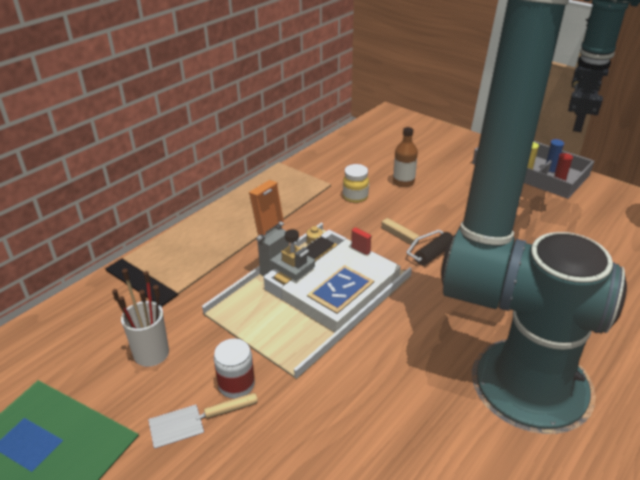

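The top view shows the jig at about (287,254), the red handle at (343,262), the pin head at (284,229), the open cover at (282,195) and the weight at (341,213). The brayer at (400,290) sits on the handle's push side. Next I'll measure positions.

```bash
python3 - <<'E'
from h import *
for n in ('top','side'):
    z=np.load('pics/%s0.npz'%n); p=z['p'].astype(int); d=z['d'].astype(float); P=cloud(n,d)
    hsv=cv2.cvtColor(z['p'],cv2.COLOR_RGB2HSV).astype(int); H,S,V=hsv[...,0],hsv[...,1],hsv[...,2]
    X,Y,Z=P[...,0],P[...,1],P[...,2]
    roi=(d>0)&(X>.3)&(X<.6)&(Y>-.13)&(Y<.25)
    print(n)
    def st(nm,m):
        if m.sum()<3: print(nm,m.sum());return
        q=P[m]; print(nm,m.sum(),'med',np.median(q,0).round(4),'lo',np.percentile(q,3,0).round(4),'hi',np.percentile(q,97,0).round(4))
    red=roi&((H<6)|(H>172))&(S>150)&(Z>.07)
    st('red',red); st('redtop',red&(Z>.098))
    bed=roi&(abs(Z-.05)<.005)&(S<50)&(V>150)
    st('bed',bed)
    r=cv2.minAreaRect(P[bed][:,:2].astype(np.float32)); print(r)
    st('head',roi&(V<70)&(Z>.145)&(Z<.165)&(X<.53))
    st('cover',(d>0)&(X>.4)&(X<.65)&(abs(Y-.07)<.1)&(H>6)&(H<18)&(S>170)&(Z>.12))
    base=roi&(Z>.004)&(Z<.016)&(H>18)&(H<35)&(S<130)&(V>150)
    st('base',base); 
    if base.sum()>10: print(cv2.minAreaRect(P[base][:,:2].astype(np.float32)))
    st('pillar',roi&(abs(Z-.12)<.004)&(S<60))
    st('postarm',roi&(abs(Z-.118)<.004)&(X<.5))
    # rays
    st('brayer',(d>0)&(X>.25)&(X<.55)&(Y>-.35)&(Y<-.13)&(Z>.01)&(Z<.06))
E
python3 -c "
import cv2
a=cv2.imread('pics/top0.png')[170:320,200:370]
b=cv2.imread('pics/side0.png')[170:340,190:420]
cv2.imwrite('pics/c.png',cv2.hconcat([cv2.resize(a,(380,335),interpolation=2),cv2.resize(b,(420,335),interpolation=2)]))"
```

```text
top
red 89 med [ 0.4714 -0.0636  0.1046] lo [ 0.4509 -0.0689  0.1006] hi [ 0.4938 -0.0584  0.1081]
redtop 89 med [ 0.4714 -0.0636  0.1046] lo [ 0.4509 -0.0689  0.1006] hi [ 0.4938 -0.0584  0.1081]
bed 3431 med [0.4751 0.0007 0.0498] lo [ 0.3733 -0.0757  0.0457] hi [0.5791 0.1467 0.0542]
((0.47720685601234436, 0.035691410303115845), (0.2300533950328827, 0.2153838574886322), 89.48455810546875)
head 0
cover 289 med [0.6236 0.0853 0.2382] lo [0.6145 0.0574 0.1456] hi [0.6366 0.1156 0.2442]
base 3909 med [0.4918 0.1834 0.0099] lo [ 0.3736 -0.1062  0.0052] hi [0.5965 0.246  0.0147]
((0.4829878807067871, 0.06936150789260864), (0.3612251281738281, 0.23395538330078125), 89.98338317871094)
pillar 140 med [0.5918 0.0887 0.1193] lo [0.5134 0.0598 0.1162] hi [0.5998 0.1158 0.1233]
postarm 0
brayer 1198 med [ 0.3753 -0.2232  0.0281] lo [ 0.3415 -0.2757  0.017 ] hi [ 0.512  -0.1604  0.0424]
side
red 97 med [ 0.4675 -0.0617  0.1038] lo [ 0.4461 -0.0702  0.1   ] hi [ 0.4891 -0.0546  0.1075]
redtop 97 med [ 0.4675 -0.0617  0.1038] lo [ 0.4461 -0.0702  0.1   ] hi [ 0.4891 -0.0546  0.1075]
bed 3261 med [0.4685 0.0191 0.05  ] lo [ 0.3678 -0.0728  0.0462] hi [0.5677 0.1496 0.0537]
((0.4726507365703583, 0.035327665507793427), (0.23652420938014984, 0.21860463917255402), 89.1846923828125)
head 1
cover 0
base 3498 med [0.4817 0.2004 0.0099] lo [0.3809 0.1517 0.0062] hi [0.5927 0.2468 0.0136]
((0.4864780604839325, 0.19475197792053223), (0.1121709942817688, 0.22729003429412842), 89.49579620361328)
pillar 162 med [0.5885 0.092  0.1189] lo [0.5116 0.0645 0.1161] hi [0.5991 0.1182 0.1232]
postarm 0
brayer 1106 med [ 0.3685 -0.2161  0.0253] lo [ 0.3387 -0.2672  0.0127] hi [ 0.5089 -0.1563  0.0416]
```

View pics/c.png

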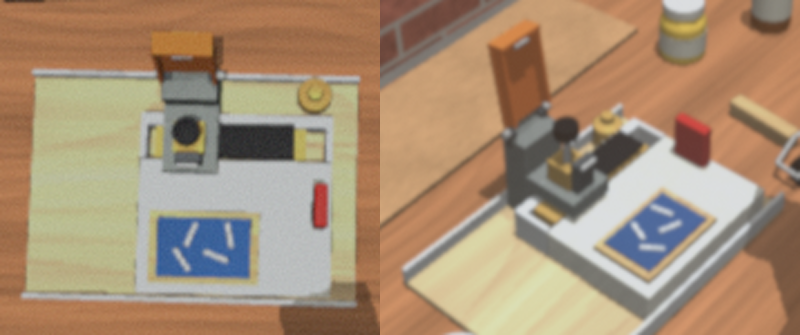

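The crop agrees: the handle's -y face is free and the pin is under the cover's swing. I'll move above the start of the push with the fingers shut.

{"fn": "servo_tool", "kwargs": {"xyz": [[0.136,-0.139,0],[0.136,-0.139,0],[0.136,-0.139,0],[0.136,-0.139,0],[0.136,-0.139,0],[0.136,-0.139,0],[0.136,-0.139,0],[0.136,-0.139,0],[0.136,-0.139,0],[0.136,-0.139,0],[0,0,0]], "rot": [[0,0,0],[0,0,0],[0,0,0],[0,0,0],[0,0,0],[0,0,0],[0,0,0],[0,0,0],[0,0,0],[0,0,0],[0,0,0]], "fingers": -1}}

```text
clock: 1.48
ee_pos: [0.4711, -0.1052, 0.2384]
eef_rot: [-3.141, 0.0, 0.343]
ft_force: [-0.4, -0.3, -0.2]
finger_gap: 0.0005
grasp_force: 0.0
```

{"fn": "servo_tool", "kwargs": {"xyz": [[0,0,0],[0,0,0],[0,0,0],[0,0,0],[0,0,0],[0,0,0],[0,0,0],[0,0,0]], "rot": [[0,0,-0.1123],[0,0,-0.1123],[0,0,-0.1123],[0,0,-0.1123],[0,0,-0.1123],[0,0,-0.1123],[0,0,-0.1123],[0,0,0]]}}

```text
clock: 2.48
ee_pos: [0.4696, -0.1098, 0.2383]
eef_rot: [-3.141, 0.0, 1.568]
ft_force: [-1.0, -0.5, -0.2]
finger_gap: 0.0005
grasp_force: 0.0
```

```bash
python3 - <<'E'
from h import *
for n in ('top','side'):
    z=np.load('pics/%s0.npz'%n); p=z['p'].astype(int); d=z['d'].astype(float); P=cloud(n,d)
    X,Y,Z=P[...,0],P[...,1],P[...,2]; V=p.max(-1)
    m=(d>0)&(Z>.14)&(Z<.17)&(abs(X-.54)<.04)&(abs(Y-.089)<.04); q=P[m]
    print(n,len(q),np.median(q,0).round(4),np.percentile(q,[5,95],axis=0).round(4).tolist())
    m=(d>0)&(abs(Z-.12)<.004)&(X>.57)&(X<.64)&(abs(Y-.089)<.05);q=P[m]
    print('pillar',len(q),q.min(0).round(4),q.max(0).round(4))
    hsv=cv2.cvtColor(z['p'],cv2.COLOR_RGB2HSV).astype(int)
    m=(d>0)&(Z>.004)&(Z<.016)&(hsv[...,0]>18)&(hsv[...,0]<35)&(hsv[...,1]<130)&(hsv[...,2]>120)&(X>.35)&(X<.64)&(Y<.33)&(Y>-.14);q=P[m]
    print('base y',np.percentile(q[:,1],[.5,99.5]).round(4),'x',np.percentile(q[:,0],[.5,99.5]).round(4))
    m=(d>0)&(hsv[...,0]>6)&(hsv[...,0]<18)&(hsv[...,1]>170)&(abs(Y-.089)<.045)&(X>.55)&(X<.66)&(Z>.125)&(Z<.28);q=P[m]
    if len(q)>5: print('cover',len(q),np.percentile(q,[2,50,98],axis=0).round(4).tolist())
print(monitor.read_state()['ee_pos'],monitor.read_state()['eef_rot'])
E
```

```text
top 135 [0.5489 0.087  0.1543] [[0.5361, 0.0746, 0.1491], [0.5617, 0.0996, 0.1585]]
pillar 255 [0.5891 0.0552 0.116 ] [0.6268 0.119  0.1239]
base y [-0.1102  0.2865] x [0.3666 0.6322]
cover 289 [[0.6135, 0.0571, 0.1434], [0.6236, 0.0853, 0.2382], [0.6369, 0.1158, 0.2449]]
side 170 [0.5423 0.0927 0.1533] [[0.5315, 0.077, 0.1425], [0.5587, 0.1045, 0.1567]]
pillar 278 [0.5836 0.0534 0.1161] [0.6284 0.1278 0.1239]
base y [-0.0249  0.2887] x [0.3569 0.6314]
[ 0.46963519 -0.10978142  0.23833229] [-3.14070250e+00  2.51606088e-04  1.56832167e+00]
```

{"fn": "servo_tool", "kwargs": {"xyz": [[0,0,0.134],[0,0,0.134],[0,0,0.134],[0,0,0.134],[0.03,0,0],[0.02,0,0],[0.01,0,0],[0,0,0]], "rot": [[0,0,0],[0,0,0],[0,0,0],[0,0,0],[0,0,0],[0,0,0],[0,0,0],[0,0,0]]}}

```text
clock: 3.48
ee_pos: [0.4716, -0.0907, 0.0796]
eef_rot: [3.139, 0.001, 1.572]
ft_force: [-0.2, -0.2, 0.5]
finger_gap: 0.0005
grasp_force: 0.0
```

{"fn": "servo_tool", "kwargs": {"xyz": [[0.006,0,0],[0.006,0,0],[0.006,0,0],[0.006,0,0],[0.006,0,0],[0.006,0,0],[0.006,0,0],[0.006,0,0]], "rot": [[0,0,0],[0,0,0],[0,0,0],[0,0,0],[0,0,0],[0,0,0],[0,0,0],[0,0,0]]}}

```text
clock: 4.47
ee_pos: [0.4703, -0.0765, 0.0778]
eef_rot: [-3.142, 0.0, 1.572]
ft_force: [-0.3, -4.6, -1.6]
finger_gap: 0.0005
grasp_force: 2.3
```

{"fn": "servo_tool", "kwargs": {"xyz": [[0.006,0,0],[0.006,0,0],[0.006,0,0],[0.006,0,0],[0.006,0,0],[0.006,0,0],[0.006,0,0],[0.006,0,0],[0.006,0,0],[0.006,0,0],[0.006,0,0],[0.006,0,0]], "rot": [[0,0,0],[0,0,0],[0,0,0],[0,0,0],[0,0,0],[0,0,0],[0,0,0],[0,0,0],[0,0,0],[0,0,0],[0,0,0],[0,0,0]]}}

```text
clock: 5.98
ee_pos: [0.4704, -0.0546, 0.078]
eef_rot: [3.141, 0.0, 1.572]
ft_force: [2.2, -4.6, -3.1]
finger_gap: 0.0006
grasp_force: 2.3
```

{"fn": "servo_tool", "kwargs": {"xyz": [[0.004,0,0],[0.004,0,0],[0.004,0,0],[0.004,0,0]], "rot": [[0,0,0],[0,0,0],[0,0,0],[0,0,0]]}}

```text
clock: 6.48
ee_pos: [0.4704, -0.0499, 0.078]
eef_rot: [3.141, 0.0, 1.571]
ft_force: [1.9, -4.7, -3.1]
finger_gap: -0.0001
grasp_force: 2.2
```

{"fn": "servo_tool", "kwargs": {"xyz": [[0.004,0,0],[0.004,0,0],[0.004,0,0],[0.004,0,0]], "rot": [[0,0,0],[0,0,0],[0,0,0],[0,0,0]]}}

```text
clock: 6.98
ee_pos: [0.4705, -0.045, 0.078]
eef_rot: [3.141, 0.0, 1.572]
ft_force: [2.7, -4.7, -3.2]
finger_gap: 0.0003
grasp_force: 2.2
```

{"fn": "servo_tool", "kwargs": {"xyz": [[0.004,0,0],[0.004,0,0],[0.004,0,0],[0.004,0,0],[0.004,0,0]], "rot": [[0,0,0],[0,0,0],[0,0,0],[0,0,0],[0,0,0]]}}

```text
clock: 7.6
ee_pos: [0.4705, -0.0391, 0.078]
eef_rot: [3.141, 0.0, 1.572]
ft_force: [2.5, -3.7, -3.0]
finger_gap: 0.0006
grasp_force: 2.2
```

{"fn": "servo_tool", "kwargs": {"xyz": [[0.004,0,0],[0.004,0,0],[0.004,0,0],[0.004,0,0],[0.004,0,0]], "rot": [[0,0,0],[0,0,0],[0,0,0],[0,0,0],[0,0,0]]}}

```text
clock: 8.22
ee_pos: [0.4705, -0.0331, 0.0781]
eef_rot: [3.141, 0.0, 1.572]
ft_force: [2.2, -4.1, -2.8]
finger_gap: 0.0007
grasp_force: 2.2
```

{"fn": "servo_tool", "kwargs": {"xyz": [[0.004,0,0],[0.004,0,0],[0.004,0,0],[0.004,0,0],[0.004,0,0]], "rot": [[0,0,0],[0,0,0],[0,0,0],[0,0,0],[0,0,0]]}}

```text
clock: 8.85
ee_pos: [0.4705, -0.0271, 0.0781]
eef_rot: [3.141, 0.0, 1.572]
ft_force: [3.1, -4.2, -2.9]
finger_gap: 0.0003
grasp_force: 2.2
```

{"fn": "servo_tool", "kwargs": {"xyz": [[0.004,0,0],[0.004,0,0],[0.004,0,0],[0.004,0,0],[0.004,0,0]], "rot": [[0,0,0],[0,0,0],[0,0,0],[0,0,0],[0,0,0]]}}

```text
clock: 9.48
ee_pos: [0.4705, -0.0209, 0.0781]
eef_rot: [3.141, -0.0, 1.572]
ft_force: [3.1, -4.6, -1.2]
finger_gap: 0.0002
grasp_force: 1.9
```

{"fn": "servo_tool", "kwargs": {"xyz": [[0.004,0,0],[0.004,0,0],[0.004,0,0],[0.004,0,0],[0.004,0,0]], "rot": [[0,0,0],[0,0,0],[0,0,0],[0,0,0],[0,0,0]]}}

```text
clock: 10.1
ee_pos: [0.4704, -0.015, 0.0781]
eef_rot: [3.141, -0.0, 1.572]
ft_force: [2.4, -3.8, 0.8]
finger_gap: 0.0004
grasp_force: 1.6
```

{"fn": "servo_tool", "kwargs": {"xyz": [[0.004,0,0],[0.004,0,0],[0.004,0,0],[0.004,0,0],[0.004,0,0]], "rot": [[0,0,0],[0,0,0],[0,0,0],[0,0,0],[0,0,0]]}}

```text
clock: 10.72
ee_pos: [0.4705, -0.0117, 0.0782]
eef_rot: [3.141, 0.005, 1.573]
ft_force: [1.9, -18.7, 1.8]
finger_gap: 0.0004
grasp_force: 9.1
```

The bed has stopped at 18.7 N, after about 68 mm of travel. I'll back off, rise and turn the gripper to check the pin.

{"fn": "servo_tool", "kwargs": {"xyz": [[-0.03,0,0],[-0.06,0,0],[0,0,-0.15],[0,0,-0.15],[0,0,-0.1],[0,0,0],[0,0,0],[0,0,0],[0,0,0],[0,0,0],[0,0,0],[0,0,0]], "rot": [[0,0,0],[0,0,0],[0,0,0],[0,0,0.1111],[0,0,0.1111],[0,0,0.1111],[0,0,0.1111],[0,0,0.1111],[0,0,0.1111],[0,0,0.1111],[0,0,0.1111],[0,0,0.1111]]}}

```text
clock: 12.22
ee_pos: [0.4688, -0.0351, 0.1968]
eef_rot: [-3.139, 0.003, -0.005]
ft_force: [-0.7, -0.3, -0.6]
finger_gap: 0.0005
grasp_force: 0.0
```

```bash
python3 - <<'E'
from h import *
for n in ('top','side'):
    p,d=cap(n,n+'1'); P=cloud(n,d.astype(float)); X,Y,Z=P[...,0],P[...,1],P[...,2]
    m=(d>0)&(Z>.126)&(Z<.17)&(abs(X-.546)<.025)&(abs(Y-.089)<.03); q=P[m]
    if len(q): print(n,len(q),np.median(q,0).round(4),np.percentile(q,[5,95],axis=0).round(4).tolist())
s=monitor.read_state(); print(s['ee_pos'],s['eef_rot'],s['ft_force'])
a=cv2.imread('pics/top1.png')[170:320,200:370]
b=cv2.imread('pics/side1.png')[170:340,190:420]
cv2.imwrite('pics/c1.png',cv2.hconcat([cv2.resize(a,(380,335),interpolation=2),cv2.resize(b,(420,335),interpolation=2)]))
E
```

```text
top 127 [0.5487 0.0851 0.1411] [[0.536, 0.0728, 0.135], [0.5613, 0.0976, 0.1446]]
side 168 [0.5423 0.0893 0.1394] [[0.5313, 0.074, 0.129], [0.5569, 0.101, 0.1433]]
[ 0.4690198  -0.03525596  0.1969071 ] [-3.13982572e+00  2.95773792e-03  7.15789626e-04] [ 0.27486197 -0.5521249   0.48398367]
```

View pics/c1.png

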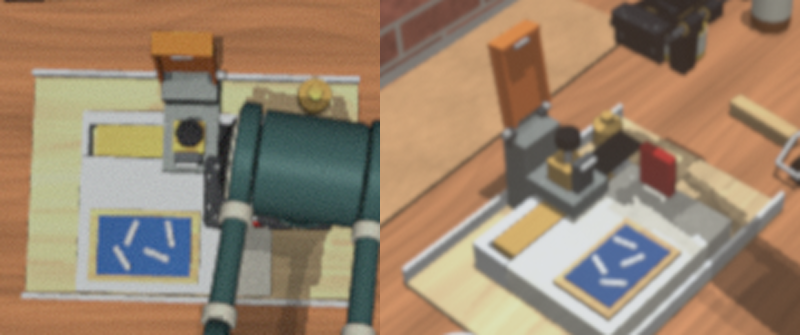

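The head top now reads about 0.142 m, so the pin has dropped 12 mm. Next I'll go over the head and press it.

{"fn": "servo_tool", "kwargs": {"xyz": [[0.0857,-0.137,0],[0.0857,-0.137,0],[0.0857,-0.137,0],[0,0,0],[0,0,0.07],[0,0,0.07],[0,0,0]], "rot": [[0,0,0],[0,0,0],[0,0,0],[0,0,0],[0,0,0],[0,0,0],[0,0,0]]}}

```text
clock: 13.2
ee_pos: [0.5445, 0.0866, 0.1535]
eef_rot: [3.141, 0.006, 0.002]
ft_force: [-0.3, 0.4, 0.4]
finger_gap: 0.0002
grasp_force: 0.0
```

{"fn": "servo_tool", "kwargs": {"xyz": [[0,0,0.011],[0,0,0.011],[0,0,0.011],[0,0,0.011],[0,0,0.011],[0,0,0.011]], "rot": [[0,0,0],[0,0,0],[0,0,0],[0,0,0],[0,0,0],[0,0,0]]}}

```text
clock: 13.95
ee_pos: [0.5491, 0.0881, 0.1389]
eef_rot: [-3.14, -0.004, 0.001]
ft_force: [-3.5, 1.7, 13.0]
finger_gap: 0.0001
grasp_force: 6.6
```

{"fn": "servo_tool", "kwargs": {"xyz": [[0,0,0.011],[0,0,0.011],[0,0,0.011],[0,0,0.011]], "rot": [[0,0,0],[0,0,0],[0,0,0],[0,0,0]]}}

```text
clock: 14.45
ee_pos: [0.5491, 0.0889, 0.1264]
eef_rot: [-3.139, -0.004, 0.001]
ft_force: [-4.7, 3.1, 13.9]
finger_gap: 0.0004
grasp_force: 7.2
```

{"fn": "servo_tool", "kwargs": {"xyz": [[0,0,0.009],[0,0,0.007],[0,0,0.005],[0,0,0.003]], "rot": [[0,0,0],[0,0,0],[0,0,0],[0,0,0]]}}

```text
clock: 14.95
ee_pos: [0.5491, 0.0894, 0.1216]
eef_rot: [-3.138, -0.004, 0.0]
ft_force: [-11.8, 4.5, 32.3]
finger_gap: 0.0006
grasp_force: 15.8
```

{"fn": "servo_tool", "kwargs": {"xyz": [[0,0,0.006],[0,0,0]], "rot": [[0,0,0],[0,0,0]]}}

```text
clock: 15.2
ee_pos: [0.5491, 0.0895, 0.1215]
eef_rot: [-3.138, -0.004, 0.0]
ft_force: [-15.6, 4.1, 37.3]
finger_gap: 0.0008
grasp_force: 18.6
```

The pin is home: it stopped at 0.1215 m while the force rose. I'll rise and pass over and beyond the open cover.

{"fn": "servo_tool", "kwargs": {"xyz": [[0,0,-0.19],[0,0,-0.19],[0,0,-0.19],[0,0,0],[0.165,0,0],[0.165,0,0],[0.165,0,0],[0,0,0]], "rot": [[0,0,0],[0,0,0],[0,0,0],[0,0,0],[0,0,0],[0,0,0],[0,0,0],[0,0,0]]}}

```text
clock: 16.2
ee_pos: [0.6973, 0.0871, 0.2806]
eef_rot: [3.141, 0.004, 0.0]
ft_force: [-0.5, -0.3, -0.9]
finger_gap: 0.0004
grasp_force: 0.0
```

```bash
python3 - <<'E'
from h import *
for n in ('top','side'):
    p,d=cap(n,n+'2'); P=cloud(n,d.astype(float)); X,Y,Z=P[...,0],P[...,1],P[...,2]
    m=(d>0)&(Z>.109)&(Z<.17)&(abs(X-.548)<.018)&(abs(Y-.089)<.02); q=P[m]
    if len(q): print(n,len(q),np.median(q,0).round(4),np.percentile(q,[5,95],axis=0).round(4).tolist())
    hsv=cv2.cvtColor(p,cv2.COLOR_RGB2HSV).astype(int)
    m=(d>0)&(hsv[...,0]>3)&(hsv[...,0]<18)&(hsv[...,1]>150)&(abs(Y-.089)<.045)&(X>.55)&(X<.68)&(Z>.125)&(Z<.28)
    q=P[m]; print('cover',len(q))
    for a in np.arange(.13,.26,.02):
        k=q[abs(q[:,2]-a)<.01]
        if len(k)>4: print(round(a,2),len(k),np.percentile(k[:,0],[5,50,95]).round(4),np.percentile(k[:,1],[3,97]).round(4))
s=monitor.read_state(); print(s['ee_pos'],s['eef_rot'],s['ft_force'])
b=cv2.imread('pics/side2.png')[100:340,190:500]
cv2.imwrite('pics/c2.png',cv2.resize(b,None,fx=2.2,fy=2.2))
E
```

```text
cover 0
side 142 [0.5429 0.0929 0.1202] [[0.532, 0.077, 0.1113], [0.5576, 0.1043, 0.1241]]
cover 980
0.13 20 [0.6147 0.6177 0.6202] [0.0625 0.099 ]
0.15 184 [0.6058 0.6174 0.6214] [0.0573 0.1205]
0.17 200 [0.6062 0.6203 0.6249] [0.0577 0.1207]
0.19 193 [0.6092 0.6233 0.6278] [0.0577 0.1205]
0.21 170 [0.6112 0.6244 0.6301] [0.0575 0.1209]
0.23 127 [0.6128 0.6214 0.6336] [0.0581 0.1211]
0.25 86 [0.6123 0.6203 0.6289] [0.0634 0.119 ]
[0.69499117 0.08734848 0.28235232] [3.14126471e+00 4.20101880e-03 8.98190829e-04] [-0.79991367  0.73222617 -0.55269461]
```

View pics/c2.png

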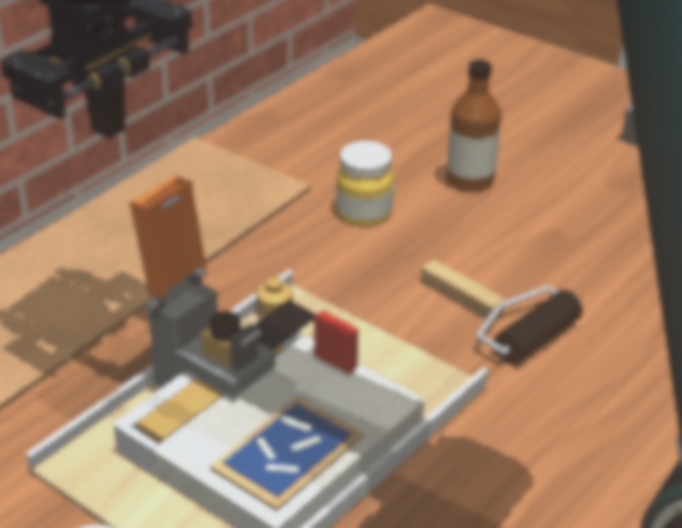

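The cover stands at about 1.69 rad with the gripper clear behind it, and the pin head reads 0.120 m. Now I'll come down behind it and move up to contact.

{"fn": "servo_tool", "kwargs": {"xyz": [[0,0,0.12],[0,0,0.12],[0,0,0],[-0.06,0,0],[-0.06,0,0],[-0.04,0,0],[-0.03,0,0],[0,0,0]], "rot": [[0,0,0],[0,0,0],[0,0,0],[0,0,0],[0,0,0],[0,0,0],[0,0,0],[0,0,0]]}}

```text
clock: 17.3
ee_pos: [0.6385, 0.0875, 0.2139]
eef_rot: [-3.141, -0.001, 0.001]
ft_force: [-0.8, -0.8, -0.3]
finger_gap: 0.0004
grasp_force: 0.0
```

{"fn": "servo_tool", "kwargs": {"xyz": [[-0.027,0,0],[-0.027,0,0],[-0.027,0,0],[-0.027,0,0],[-0.027,0,0.005],[0,0,0]], "rot": [[0,0,0],[0,0,0],[0,0,0],[0,0,0],[0,0,0],[0,0,0]]}}

```text
clock: 18.05
ee_pos: [0.5972, 0.0873, 0.2111]
eef_rot: [3.141, 0.001, 0.001]
ft_force: [0.2, -0.0, -0.0]
finger_gap: 0.0004
grasp_force: 0.0
```

```bash
python3 - <<'E'
from h import *
p,d=cap('side','side3')
b=cv2.imread('pics/side3.png')[100:340,190:500]
cv2.imwrite('pics/c3.png',cv2.resize(b,None,fx=2.2,fy=2.2))
E
```

```text
(no output)
```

View pics/c3.png

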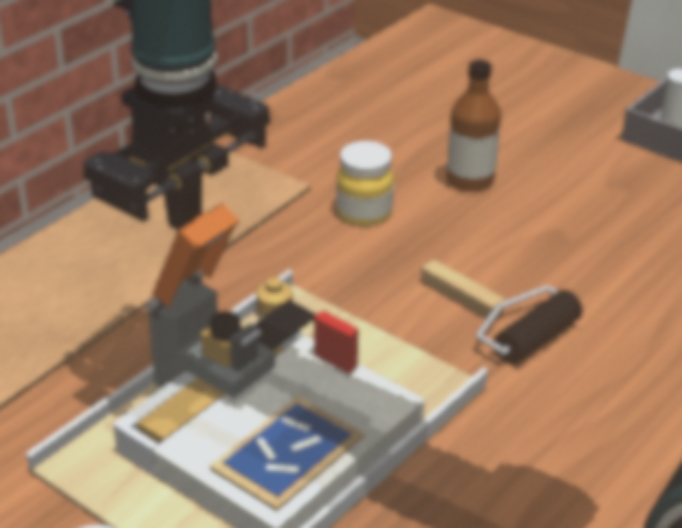

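The cover is following the fingers and is at about 1.2 rad. I'll continue along the arc.

{"fn": "servo_tool", "kwargs": {"xyz": [[-0.025,0,0.01],[-0.025,0,0.01],[-0.025,0,0.01],[-0.022,0,0.022],[-0.022,0,0.022],[-0.022,0,0.022],[-0.019,0,0.027],[-0.019,0,0.027],[-0.019,0,0.028],[-0.019,0,0.028]], "rot": [[0,0,0],[0,0,0],[0,0,0],[0,0,0],[0,0,0],[0,0,0],[0,0,0],[0,0,0],[0,0,0],[0,0,0]]}}

```text
clock: 19.35
ee_pos: [0.5328, 0.0872, 0.1489]
eef_rot: [3.142, 0.0, 0.001]
ft_force: [0.2, 0.6, 0.6]
finger_gap: 0.0003
grasp_force: 0.3
```

{"fn": "servo_tool", "kwargs": {"xyz": [[-0.024,0,0],[-0.024,0,0],[0,0,0.008],[0,0,0.008],[0,0,0.008],[0,0,0.008]], "rot": [[0,0,0],[0,0,0],[0,0,0],[0,0,0],[0,0,0],[0,0,0]]}}

```text
clock: 20.1
ee_pos: [0.5188, 0.0873, 0.1411]
eef_rot: [-3.142, 0.001, 0.001]
ft_force: [-4.7, 0.2, 9.7]
finger_gap: 0.0006
grasp_force: 4.6
```

{"fn": "servo_tool", "kwargs": {"xyz": [[0,0,0.007],[0,0,0.007],[0,0,0]], "rot": [[0,0,0],[0,0,0],[0,0,0]]}}

```text
clock: 20.48
ee_pos: [0.5189, 0.0872, 0.1354]
eef_rot: [3.142, -0.0, 0.001]
ft_force: [-0.1, -0.2, 1.1]
finger_gap: 0.0004
grasp_force: 0.0
```

{"fn": "servo_tool", "kwargs": {"xyz": [[0,0,0.007],[0,0,0.005],[0,0,0]], "rot": [[0,0,0],[0,0,0],[0,0,0]]}}

```text
clock: 20.85
ee_pos: [0.5191, 0.0873, 0.1349]
eef_rot: [3.142, -0.0, 0.001]
ft_force: [-7.9, -1.5, 17.9]
finger_gap: 0.0007
grasp_force: 8.5
```

The cover is at its stop: 0.135 m, with the force rising. I'll retreat upward and check.

{"fn": "servo_tool", "kwargs": {"xyz": [[0,0,-0.1],[0,0,-0.15],[0,0,-0.15],[-0.15,0,0],[-0.15,0,0],[-0.15,0,0],[0,0,0],[0,0,0]], "rot": [[0,0,0],[0,0,0],[0,0,0],[0,0,0],[0,0,0],[0,0,0],[0,0,0],[0,0,0]]}}

```text
clock: 21.85
ee_pos: [0.3846, 0.0872, 0.2526]
eef_rot: [-3.141, -0.002, 0.001]
ft_force: [0.9, -0.3, 0.5]
finger_gap: 0.0007
grasp_force: 0.0
```

```bash
python3 - <<'E'
from h import *
for n in ('top','side'):
    p,d=cap(n,n+'4'); P=cloud(n,d.astype(float))
    hsv=cv2.cvtColor(p,cv2.COLOR_RGB2HSV).astype(int); X,Y,Z=P[...,0],P[...,1],P[...,2]
    m=(d>0)&(hsv[...,0]>3)&(hsv[...,0]<18)&(hsv[...,1]>150)&(abs(Y-.089)<.026)&(X>.49)&(X<.64)&(Z>.128)&(Z<.28)
    q=P[m]
    if len(q)>20: print(n,len(q),q[:,2].mean(),'slope',np.polyfit(q[:,0],q[:,2],1))
print(monitor.read_state()['ee_pos'],monitor.read_state()['ft_force'])
a=cv2.imread('pics/top4.png')[140:340,180:450]; b=cv2.imread('pics/side4.png')[100:340,190:480]
cv2.imwrite('pics/c4.png',cv2.hconcat([cv2.resize(a,(400,300)),cv2.resize(b,(400,300))]))
E
```

```text
top 125 0.13422058060991907 slope [0.0068747 0.1306423]
side 709 0.1346746784599477 slope [0.00315431 0.132943  ]
[0.38497369 0.08720117 0.25247126] [-0.36876701 -0.61961948  0.07426966]
```

View pics/c4.png

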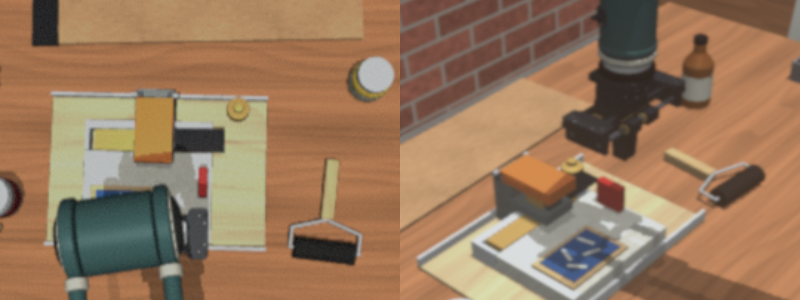

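The cover lies flat at 0.1345 m with no slope, the bystanders are in place, and the robot is clear of everything.

```bash
python3 -c "
from station import workorder; print(workorder.sign_off())"
```

```text
the job is handed in; nothing more can be done
None
```

The bed is locked with the pin pressed fully home, the cover is shut on its catch, and the job was handed in at about 22 s with the robot clear and the bystanders in view not moved.

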